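# Load the board tray and hold the case cover over its screw holes

## Task

Slide the blue tray, with its circuit board still lying in it, fully home into the side slots of the open grey instrument case, until its front panel is up against the case. Then pick up the aluminium cover plate by its handle and hold it still and level about 2 cm above the four brass screw lugs, either way round, so that each threaded hole shows wholly inside its hole in the cover; finish while still holding it there, with the cover touching nothing but the gripper. Leave everything else on the bench where it is.

Things in the scene. Friction and masses are not known exactly. Their poses are not given: they have to be found in the camera images.
- case: Grey instrument case fixed to the bench, open on top and at its front. Origin: centre of its underside, on the bench, z up. The open front looks along its -x; the tray slides in along its +x. Floor 140 (x) x 124 (y) mm; side walls x = -65 to 65 mm, 104 mm apart inside, 5 mm thick, tops at 56 mm; back wall's inner face at x = 65. Outside the walls stand four lugs, see thread0.
- slot_mouth (a point): Middle of the case's open front, x = -65, y = 0, z = 16 mm in the case's frame, level with the top of the two ledges that the tray's edges rest on. On each side wall: a ledge 8 mm wide, top at z = 16, and above it a strip 8 mm wide, underside at z = 27, top at 31 mm: the slot between them is 11 mm high, as long as the wall, open at the front.
- tray_home (a point): Where the tray's origin lies when the tray is fully home, its panel against the front ends of the case's walls: x = -9, y = 0, z = 16 mm in the case's frame, tray axes parallel to the case's. Fixed to the case.
- tray: Blue plastic tray, about 180 g, loose on the bench. Origin: centre of its underside; z up; goes in +x end first. Floor 5 mm thick, 96 mm wide (y), x = -60 to 56 mm; side edges (|y| 42 to 48 mm) run in the slots with 4 mm play each side; rim 11 mm high (|y| to 42, |x| to 50 mm) pens in the board. Aluminium front panel at x = -60 to -56 mm, 114 mm wide, 38 mm high; yellow fin in front of it.
- tray_edge (a point): Middle of the tray's leading (+x) end, at its underside: x = 56, y = 0, z = 0 mm in the tray's frame.
- tray_grip (a point): Middle of the tray's yellow upright pull fin (x = -100 to -60 mm, 12 mm thick in y, z = 8 to 40 mm in the tray's frame), at x = -82, y = 0, z = 24 mm: pinch its thickness here from above. Axes as the tray's.
- board: White circuit board 90 x 74 x 2 mm with red lamps and black parts (up to 18 mm high), about 60 g, lying loose in the tray's pen with 2 mm play. Origin: centre of its underside, 5 mm above the tray's origin.
- cover: Aluminium cover plate 132 (x) x 156 (y) x 4 mm, about 260 g, lying flat on the bench, handle up. Origin: centre of its underside; z up. Fits the case with its x parallel to the case's x, either way round. Black bar handle along x over its centre: 80 mm long, 12 mm wide (y), z = 28 to 40 mm, on two posts at x = +-35 mm, each 10 mm long.
- cover_grip (a point): Middle of the cover's handle bar, 34 mm above the centre of its underside: pinch the 12 mm width (along the cover's y) here from above. Axes as the cover's.
- thread0 (a point): 5 mm threaded hole (black dot) in the centre of a brass-topped lug of the case, 18 mm in diameter; x = -54, y = -66 mm in the case's frame, at the lug's top, z = 58 mm.
- hole0 (a point): Centre of a 12 mm through hole of the cover, at the plate's underside: x = -54, y = -66, z = 0 mm in the cover's frame.
- thread1 (a point): 5 mm threaded hole (black dot) in the centre of a brass-topped lug of the case, 18 mm in diameter; x = 54, y = -66 mm in the case's frame, at the lug's top, z = 58 mm.
- hole1 (a point): Centre of a 12 mm through hole of the cover, at the plate's underside: x = 54, y = -66, z = 0 mm in the cover's frame.
- thread2 (a point): 5 mm threaded hole (black dot) in the centre of a brass-topped lug of the case, 18 mm in diameter; x = 54, y = 66 mm in the case's frame, at the lug's top, z = 58 mm.
- hole2 (a point): Centre of a 12 mm through hole of the cover, at the plate's underside: x = 54, y = 66, z = 0 mm in the cover's frame.
- thread3 (a point): 5 mm threaded hole (black dot) in the centre of a brass-topped lug of the case, 18 mm in diameter; x = -54, y = 66 mm in the case's frame, at the lug's top, z = 58 mm.
- hole3 (a point): Centre of a 12 mm through hole of the cover, at the plate's underside: x = -54, y = 66, z = 0 mm in the cover's frame.
- spool: Bystander, to be left alone: blue solder spool standing on its flange, 60 mm diameter, 46 mm high. Origin: centre of its underside.
- driver: Bystander, to be left alone: red-handled screwdriver lying, 180 mm long. Origin: centre of its underside.
- jar: Bystander, to be left alone: small white-capped jar, 48 mm diameter, 50 mm high. Origin: centre of its underside.
- brush: Bystander, to be left alone: small brush lying, 150 mm long. Origin: centre of its underside.
- partsbin: Bystander, to be left alone: orange divided parts bin 90 x 70 x 30 mm. Origin: centre of its underside.
- meter: Bystander, to be left alone: yellow handheld meter lying flat, 170 x 85 x 41 mm. Origin: centre of its underside.
Not all that is in view belongs to the job. What is shaped like the cover but red or turquoise is not meant.

How it is judged:
On the way, in this order (a step that is already met when the one before it is completed fails the run):
1. the tray is fully home in the case's slots with the board in it (x of tray in the frame of case between -0.014 and -0.004 m and y of tray in the frame of case between -0.007 and 0.007 m and z of tray in the frame of case between 0.012 and 0.023 m and angle between the x axis of tray and the x axis of case, either way round below 0.08 rad and horizontal distance between board and tray below 0.008 m and z of board in the frame of tray between 0.002 and 0.009 m), for 0.2 s.
2. the cover is held still and level over the lugs with its four holes over the threaded holes (((horizontal distance between hole0 and thread0 below 0.0035 m and horizontal distance between hole1 and thread1 below 0.0035 m and horizontal distance between hole2 and thread2 below 0.0035 m and horizontal distance between hole3 and thread3 below 0.0035 m) or (horizontal distance between hole0 and thread2 below 0.0035 m and horizontal distance between hole1 and thread3 below 0.0035 m and horizontal distance between hole2 and thread0 below 0.0035 m and horizontal distance between hole3 and thread1 below 0.0035 m)) and angle between cover's own z axis and vertical below 0.08 rad and z of hole0 in the frame of case between 0.064 and 0.098 m and z of hole1 in the frame of case between 0.064 and 0.098 m and z of hole2 in the frame of case between 0.064 and 0.098 m and z of hole3 in the frame of case between 0.064 and 0.098 m and contact force between cover and case below 0.2 N and contact force between cover and tray below 0.2 N and contact force between cover and the fingers above 1 N and linear speed of cover below 0.02 m/s), for 0.3 s.
At the end, for the whole second after the job is handed in: Tray in the slots within 5 mm of fully home (7 mm sideways, 0.08 rad), board in its pen; cover held by the fingers, still, level within 0.08 rad, 6 to 40 mm above the lugs, each hole centre within 3.5 mm of a threaded hole, either way round, touching neither case nor tray (all of step 1 and all of step 2); the arm keeps its last pose, push and grip.
It fails at once if another thing on the bench is pushed more than 3 cm from its place (distance of any of spool, driver, jar, brush, partsbin, meter from where it was at the start of the episode above 0.03 m).
It also fails if it takes over 72 s, if anything falls off the work surface, if the arm or the gripper's body presses on something with over 40 N, if the wrist force passes 120 N, or if a joint passes its speed limit or range.

## Robot

A 7-joint arm with a two-finger parallel gripper is mounted at the origin on the work surface. World frame = base frame: x ahead of the robot, y to its left, z up, the work surface at z = 0. Lengths are in m, angles in rad, forces in N, time in s.
With the tool pointing down it reaches from about 0.35 to 0.9 m from the base axis. Payload 8.1 kg.
Tool frame: the origin (TCP) lies on the front face of the gripper's body, between the roots of the fingers; the fingertips stand 73 mm ahead of it and the grasp point (between the pads) lies 54 mm ahead of it (manip.pinch_z is the distance from the TCP to the grasp point, in m); x points along the fingers, y is the direction in which the jaws open and shut, and the axes are right-handed (so a half turn about x gives the same grasp; the last joint's range is limited). The gripper opens to 85 mm and grips with 20 to 120 N. Pads are 22 mm wide; open, the fingers measure 114 mm over their backs; the gripper's body (76 mm by 85 mm) begins 54 mm behind the grasp point. The pads swing forward as they close: fully open they stand 13 mm farther back than shut.
Start: joints at [1.187, 0.434, 0.025, 1.573, -0.012, 1.134, -0.075], TCP at [0.173, -0.601, 0.304] pointing down, gripper open.
Joint ranges: [-2.62, 2.62], [-0.44, 2.09], [-1.27, 1.32], [0.08, 2.57], [-1.32, 4.46], [0.12, 2], [-2.74, 2.74]. Speed limits (rad/s): [2.22, 2.22, 3.01, 3.01, 3.14, 3.14, 3.14].

## Interface

Orientations are given as a unit quaternion [w, x, y, z].
In Python, from plant import manip, get_image gives the robot as it stands. The module is installed in compiled form; this text tells all that it offers.
- The arm moves only by the shell command python3 -m pendant 'ROWS' [FORCE]. ROWS is JSON, a list of rows, each an object with "translation": the shift along the tool's x, y, z in mm, a list of three; "rot": the turn, a rotation vector about the tool's x, y, z in rad, a list of three; "fingers": the opening, from 0 (shut) to 1 (fully open). In form: [{"translation": [dx, dy, dz], "rot": [ax, ay, az], "fingers": fingers}, ...]. A call has exactly 8 rows; each row is the pose to reach, as a shift and turn from the pose measured when the call began, along the tool's axes at that moment; what a row does not reach only later rows make up. A row lasts 1/12 s, in which the tool goes at most 41.7 mm and 7.16 degrees, less where a joint would pass 70% of its speed; a pose out of reach is approached as far as the arm can. A call with a gripper value outside its range is refused whole. The fingers move at their own pace and stop on an object; FORCE is the grip in N (left out, the last holds). Time passes only in rows, so rows that repeat a pose let the fingers close, or fill a call up. It gives the time, the measured TCP pose, the force and the opening at its end, in the units of the state.
- manip.observe(): the state, without advancing time (a new reading comes with each control period).
- get_image(name): name is "side" or "top" or "wrist"; returns a dict with "color" (480x640x3 uint8, blue, green, red), "depth" (480x640 float32, m along the optical axis (not along the pixel's ray), 0 where there is no reading), "vertical_fov" (degrees; the focal length in pixels is half the picture's height over the tangent of half this angle, whatever the lens; pixels are square), "cx", "cy" (the principal point, pixels), "origin" and "attitude" of the camera in the world; the wrist camera has in their place "T_tool_cam" (4x4, takes a point from camera to tool coordinates, whose origin is the TCP and whose axes are the tool frame's). Camera axes: x right, y down, z forward; pixel columns grow to the right and rows downward; lengths in m; the calibration is good to about 2 mm. A picture is of the moment at which its call begins: read the wrist's pose just before it.
- manip.sign_off(): hands the job in, once; it reports no verdict.
The state is a dict: "time_s": time; "qpos": joint angles; "dq": joint speeds; "tau": joint torques, N m; "position": TCP position; "tcp_rot": TCP orientation; "contact_force": force on the tool from outside, world axes, zero at the start; "wrist_torque": the same for the moment, N m; "width": opening from 0.0 (shut) to 1.0 (fully open).
Only numpy, scipy, OpenCV 4.12 (cv2) and the standard library are available. Lean on these libraries where they do the work, as an engineer would, in place of code of your own. Each camera call takes 0.05 s, during which the arm holds its last target. There are 200 camera calls.

## Working session

There is one attempt and no reset: what is moved stays moved. The work goes in short steps, Python scripts to look and compute and a shell command to move; the robot and the scene stay as the last step left them, time stands still between calls to the robot, and variables do not carry over. Pictures are saved under pics/ and viewed, about 8 in all and at most 12, crops included, and the job is handed in when it is done.

```bash
mkdir -p pics
cat > h.py <<'E'
import numpy as np, cv2
from scipy.spatial.transform import Rotation as R
from plant import manip, get_image
def st(): return manip.observe()
def rot(q): return R.from_quat([q[1],q[2],q[3],q[0]]).as_matrix()
def grab(name):
    s=st(); im=get_image(name)
    f=240/np.tan(np.radians(im["vertical_fov"])/2)
    if "T_tool_cam" in im:
        T=np.eye(4);T[:3,:3]=rot(s["tcp_rot"]);T[:3,3]=s["position"];T=T@np.array(im["T_tool_cam"])
    else:
        T=np.eye(4);a=np.array(im["attitude"]);T[:3,:3]=rot(a) if a.size==4 else a;T[:3,3]=im["origin"]
    return im["color"],im["depth"],(f,im["cx"],im["cy"],T)
def plane(c,u,v,z):
    f,cx,cy,T=c; d=T[:3,:3]@np.array([(u-cx)/f,(v-cy)/f,1.]); o=T[:3,3]
    return o+d*(z-o[2])/d[2]
def proj(c,p):
    f,cx,cy,T=c; q=T[:3,:3].T@(np.array(p)-T[:3,3]); return q[0]/q[2]*f+cx,q[1]/q[2]*f+cy
def cloud(dep,c):
    f,cx,cy,T=c; v,u=np.mgrid[:480,:640]; P=np.stack([(u-cx)/f*dep,(v-cy)/f*dep,dep],-1)
    return P@T[:3,:3].T+T[:3,3]
E
cat > a.py <<'E'
from h import *
s=st();print(s)
for n in("top","side"):
    col,dep,c=grab(n);cv2.imwrite(f"pics/{n}0.png",col);np.savez(f"pics/{n}0.npz",col=col,dep=dep,f=c[0],cx=c[1],cy=c[2],T=c[3]);print(n,c,dep.min(),dep.max())
E
python3 a.py
```

```text
{'time_s': 0.0, 'qpos': array([ 1.18740007,  0.43523909,  0.02491416,  1.57410673, -0.01158549,
        1.13400263, -0.07509323]), 'dq': array([ 2.33746815e-03, -1.59009318e-04, -3.00066060e-04,  9.66023539e-04,
       -9.57852860e-04,  7.68228030e-05, -5.49476154e-04]), 'tau': array([ 5.29752378e-04, -6.70471144e+01,  1.02446873e+00, -3.16210449e+01,
        1.53342431e-02,  1.21820965e-02,  3.95997262e-06]), 'position': array([ 0.17307243, -0.60014428,  0.30311147]), 'tcp_rot': array([-0.09839388, -0.70002249, -0.09950479,  0.70027563]), 'contact_force': array([-0.34820946,  1.05343366, -0.75122998]), 'wrist_torque': array([ 0.04596111,  0.0058772 , -0.04188888]), 'width': 1.001827682592206}
top (np.float64(440.1218833090979), 317.8902816751337, 248.16385469111546, array([[-0.0113895 , -0.99023814,  0.13891977,  0.39467704],
       [-0.99993157,  0.01090765, -0.0042294 , -0.11775946],
       [ 0.00267283, -0.13895843, -0.99029461,  1.14391613],
       [ 0.        ,  0.        ,  0.        ,  1.        ]])) 0.0 2.1011426
side (np.float64(536.5973378927096), 324.1113985044558, 234.81068164283204, array([[-0.99660005, -0.06290635,  0.05320846,  0.42891316],
       [-0.08016221,  0.59111435, -0.80259444,  1.14403042],
       [ 0.019036  , -0.80413097, -0.5941473 ,  0.98298222],
       [ 0.        ,  0.        ,  0.        ,  1.        ]])) 0.0 3.9962833
```

View pics/top0.png

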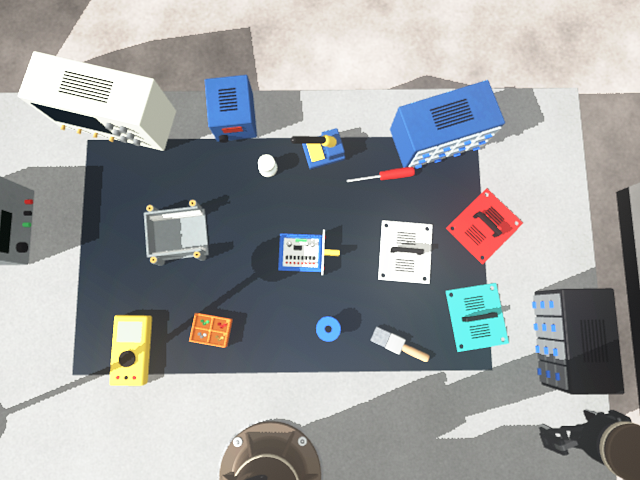

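View pics/side0.png

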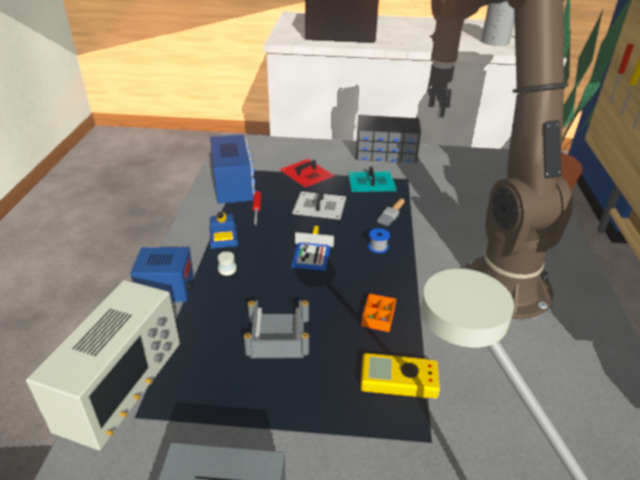

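The top view shows:
- case at (176,232), with brass lugs near (149,208), (193,203), (155,260) and (202,255)
- tray at (302,253), fin towards the right at (332,253)
- aluminium cover at (405,252)

Things that could be mistaken:
- For the cover: red plate (485,227) and turquoise plate (477,317). I choose the aluminium one at (405,252).
- For the tray: blue stand (322,148), spool (328,329) and blue boxes (230,105) and (447,122). I choose the one with the board and yellow fin at (302,253).

```bash
cat > b.py <<'E'
from h import *
d=np.load("pics/top0.npz");col=d["col"];dep=d["dep"];c=(float(d["f"]),float(d["cx"]),float(d["cy"]),d["T"])
hsv=cv2.cvtColor(col,cv2.COLOR_BGR2HSV);P=cloud(dep,c)
def blobs(m,roi,amin,z):
    M=np.zeros_like(m);x0,y0,x1,y1=roi;M[y0:y1,x0:x1]=m[y0:y1,x0:x1]
    n,l,s,ce=cv2.connectedComponentsWithStats(M)
    return [(s[i,4],ce[i].round(1),plane(c,*ce[i],z)[:2].round(4)) for i in range(1,n) if s[i,4]>=amin]
br=cv2.inRange(hsv,(10,70,90),(30,255,255))
print("lugs",*blobs(br,(135,190,220,275),6,.058),sep="\n")
print("fin",blobs(cv2.inRange(hsv,(22,120,120),(35,255,255)),(315,235,350,270),6,.040))
def rect(m,roi,z):
    M=np.zeros_like(m);x0,y0,x1,y1=roi;M[y0:y1,x0:x1]=m[y0:y1,x0:x1]
    k=max(cv2.findContours(M,0,2)[0],key=cv2.contourArea)
    q=np.array([plane(c,*p[0],z)[:2] for p in k],np.float32);r=cv2.minAreaRect(q);return r
wh=cv2.inRange(hsv,(0,0,110),(180,70,255))
print("cover",rect(cv2.morphologyEx(wh,3,np.ones((5,5))),(365,205,445,300),.004))
print("tray",rect(cv2.inRange(hsv,(100,120,60),(125,255,255)),(265,220,325,285),.005))
print("panel",rect(wh,(321,220,330,285),.038))
hb=cv2.inRange(hsv,(0,0,0),(180,255,60))
print("handle",rect(hb,(386,243,430,260),.040))
cv2.imwrite("pics/crop1.png",cv2.resize(np.hstack([col[190:300,130:225],col[190:300,265:445]]),None,fx=2.9,fy=2.9,interpolation=2))
E
python3 b.py
```

```text
lugs
(np.int32(35), array([192. , 202.4]), array([0.6673, 0.1943]))
(np.int32(35), array([149.2, 207.6]), array([0.655 , 0.3017]))
(np.int32(32), array([196.5, 254.3]), array([0.535 , 0.1795]))
(np.int32(34), array([152.7, 259.5]), array([0.5231, 0.2876]))
fin [(np.int32(43), array([331.8, 252.2]), array([ 0.5388, -0.1576]))]
cover ((0.5441256165504456, -0.35063284635543823), (0.13650727272033691, 0.1604594588279724), 84.58949279785156)
tray ((0.5444591045379639, -0.07518312335014343), (0.1119106113910675, 0.09980182349681854), 87.22233581542969)
panel ((0.5403005480766296, -0.13410702347755432), (0.007648767903447151, 0.11782041937112808), 86.71341705322266)
handle ((0.5402471423149109, -0.3074679672718048), (0.0, 0.0), 0.0)
```

View pics/crop1.png

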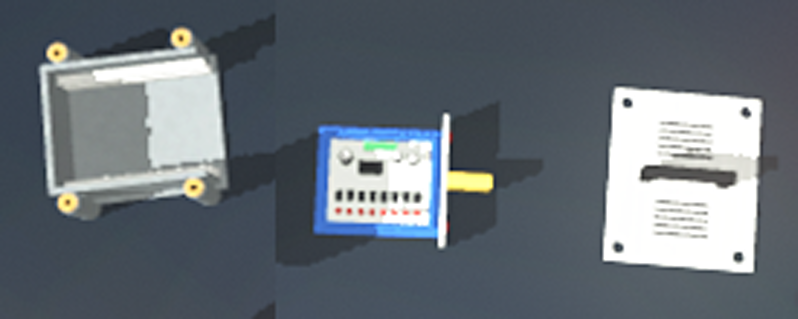

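```bash
cat >> h.py <<'E'
def go(p,yaw):
    """shift (mm) and turn in present tool axes to TCP p, tool x down, tool y at world angle yaw (deg)"""
    s=st();A=rot(s["tcp_rot"]);y=np.array([np.cos(np.radians(yaw)),np.sin(np.radians(yaw)),0]);x=np.array([0,0,-1.]);B=np.stack([x,y,np.cross(x,y)],1)
    cur=np.degrees(np.arctan2(A[1,1],A[0,1]))
    print("now",s["position"].round(4),"yaw",cur.round(2),"tilt",A[:,0].round(3),"w",round(s["width"],3),"F",s["contact_force"].round(1),"t",round(s["time_s"],2),"q7",s["qpos"][6].round(2))
    print("translation",(A.T@(np.array(p)-s["position"])*1000).round(1),"rot",R.from_matrix(A.T@B).as_rotvec().round(4))
E
python3 -c "
from h import *
print(rot(st()['tcp_rot']).round(3)); print(np.array(get_image('wrist')['T_tool_cam']).round(3))
go([.50,-.16,.30],-2); go([.50,-.16,.30],178)"
```

```text
[[-0.001  0.277 -0.961]
 [ 0.001 -0.961 -0.277]
 [-1.    -0.001  0.   ]]
[[-0.001 -0.325  0.946 -0.069]
 [ 1.    -0.002  0.    -0.   ]
 [ 0.001  0.946  0.325 -0.085]
 [ 0.     0.     0.     1.   ]]
now [ 0.1731 -0.6003  0.3033] yaw -73.91 tilt [-0.     0.001 -1.   ] w 1.002 F [-0.6 -0.2  0.1] t 0.15 q7 -0.08
translation [   3.6 -332.4 -436.1] rot [-1.2551e+00 -6.0000e-04  1.1000e-03]
now [ 0.1731 -0.6003  0.3033] yaw -73.91 tilt [-0.     0.001 -1.   ] w 1.002 F [-0.6 -0.2  0.1] t 0.15 q7 -0.08
translation [   3.6 -332.4 -436.1] rot [1.8865e+00 1.2000e-03 7.0000e-04]
```

```bash
python3 -c "
from h import *
go([.54,-.11,.30],-3)"; python3 -m pendant '[{"translation":[0,-60,-25],"rot":[-0.1,0,0],"fingers":1},{"translation":[0,-90,-60],"rot":[-0.2,0,0],"fingers":1},{"translation":[0,-120,-100],"rot":[-0.3,0,0],"fingers":1},{"translation":[0,-145,-135],"rot":[-0.4,0,0],"fingers":1},{"translation":[0,-170,-170],"rot":[-0.5,0,0],"fingers":1},{"translation":[0,-195,-205],"rot":[-0.6,0,0],"fingers":1},{"translation":[0,-215,-235],"rot":[-0.7,0,0],"fingers":1},{"translation":[0,-235,-265],"rot":[-0.8,0,0],"fingers":1}]' 60;  python3 -c "
from h import *
go([.54,-.11,.30],-3)"
```

```text
now [ 0.1731 -0.6003  0.3033] yaw -73.91 tilt [-0.     0.001 -1.   ] w 1.002 F [-0.6 -0.2  0.1] t 0.15 q7 -0.08
translation [   3.7 -369.4 -488.4] rot [-1.2377e+00 -6.0000e-04  1.1000e-03]
time_s: 0.82
position: [0.346, -0.3199, 0.3037]
tcp_rot: [-0.365, -0.606, -0.365, 0.606]
contact_force: [1.1, -1.4, -0.1]
width: 0.999
now [ 0.346  -0.3199  0.3037] yaw -27.82 tilt [-0.001  0.001 -1.   ] w 0.999 F [ 1.1 -1.4 -0.1] t 0.82 q7 0.08
translation [   3.7   73.6 -276.2] rot [-0.4331 -0.0006  0.0007]
```

```bash
python3 -m pendant '[{"translation":[0,10,-38],"rot":[-0.08,0,0],"fingers":1},{"translation":[0,20,-76],"rot":[-0.16,0,0],"fingers":1},{"translation":[1,32,-114],"rot":[-0.24,0,0],"fingers":1},{"translation":[2,42,-152],"rot":[-0.32,0,0],"fingers":1},{"translation":[3,54,-190],"rot":[-0.4,0,0],"fingers":1},{"translation":[3.7,64,-230],"rot":[-0.433,0,0],"fingers":1},{"translation":[3.7,73.6,-265],"rot":[-0.433,0,0],"fingers":1},{"translation":[3.7,73.6,-276],"rot":[-0.433,0,0],"fingers":1}]'
cat > w.py <<'E'
import sys
from h import *
n=sys.argv[1];col,dep,c=grab("wrist");cv2.imwrite(f"pics/{n}.png",col)
np.savez(f"pics/{n}.npz",col=col,dep=dep,f=c[0],cx=c[1],cy=c[2],T=c[3]);print(c)
E
python3 w.py w1
```

```text
time_s: 1.48
position: [0.5431, -0.1047, 0.2999]
tcp_rot: [0.488, 0.513, 0.489, -0.51]
contact_force: [-0.7, 0.2, 0.4]
width: 0.997
(np.float64(362.37937751059565), 317.1355977164444, 244.31675192243935, array([[ 0.99884428, -0.04620133, -0.01324953,  0.54794878],
       [-0.04800479, -0.94533038, -0.32256166, -0.02042525],
       [ 0.00237759,  0.3228249 , -0.94645572,  0.36947264],
       [ 0.        ,  0.        ,  0.        ,  1.        ]]))
```

View pics/w1.png

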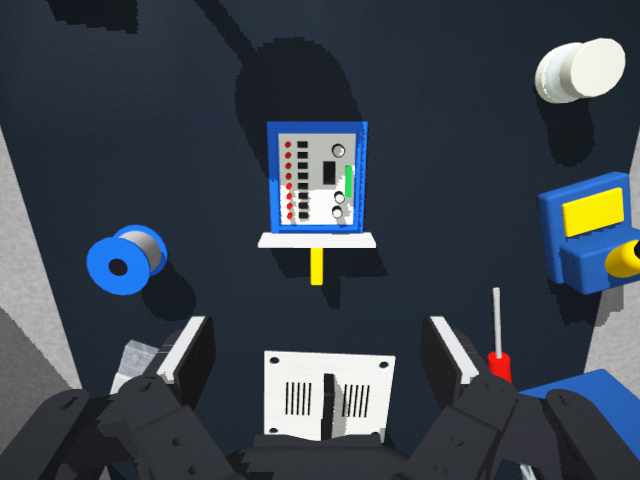

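The wrist view shows the tray with its board at (318,178), the panel at (317,240), the fin top at (317,265) and the cover at (330,395). Next I measure the fin and the tray yaw.

```bash
cat > m1.py <<'E'
from h import *
d=np.load("pics/w1.npz");col=d["col"];c=(float(d["f"]),float(d["cx"]),float(d["cy"]),d["T"])
hsv=cv2.cvtColor(col,cv2.COLOR_BGR2HSV)
def rect(m,roi,z):
    M=np.zeros_like(m);x0,y0,x1,y1=roi;M[y0:y1,x0:x1]=m[y0:y1,x0:x1]
    k=max(cv2.findContours(M,0,1)[0],key=cv2.contourArea)
    q=np.array([plane(c,*p[0],z)[:2] for p in k],np.float32);r=cv2.minAreaRect(q);print(r);return r
rect(cv2.inRange(hsv,(22,100,80),(35,255,255)),(300,246,335,292),.040)
rect(cv2.inRange(hsv,(100,120,40),(125,255,255)),(262,115,372,232),.008)
rect(cv2.inRange(hsv,(0,0,120),(180,80,255)),(250,232,385,250),.038)
P=cloud(d["dep"],c); m=(P[...,2]>.035)&(P[...,2]<.043); v,u=np.nonzero(m[225:300,250:390]); Q=P[225:300,250:390][m[225:300,250:390]]
f=Q[np.abs(u-67)<12]; f=f[f[:,1]<np.median(Q[:,1])-.008]; print("fin depth",f.mean(0),np.ptp(f,0),len(f))
rect(cv2.morphologyEx(cv2.inRange(hsv,(0,0,120),(180,80,255)),3,np.ones((15,15))),(250,345,400,450),.004)
E
python3 m1.py
```

```text
((0.5411027073860168, -0.15597587823867798), (0.039185915142297745, 0.011968610808253288), 87.20042419433594)
((0.5455451011657715, -0.07436135411262512), (0.10931871831417084, 0.0967804566025734), 87.20745849609375)
((0.5429552793502808, -0.12852567434310913), (0.015185302123427391, 0.11336148530244827), 87.20088195800781)
fin depth [ 0.54143688 -0.16013686  0.03912105] [0.01232584 0.03036459 0.00468657] 338
((0.5450435876846313, -0.34861457347869873), (0.13510990142822266, 0.15623727440834045), 84.53922271728516)
```

```bash
python3 -c "
from h import *
print(manip.pinch_z);go([.541,-.158,.080],-2.8)"
```

```text
0.0539
now [ 0.5424 -0.1044  0.2999] yaw -2.62 tilt [ 0.001  0.004 -1.   ] w 1.0 F [1.1 1.2 0.2] t 1.53 q7 -0.13
translation [219.6   0.9  54.5] rot [ 0.0032 -0.004  -0.0006]
```

```bash
python3 -m pendant '[{"translation":[30,1,25],"rot":[0.003,-0.004,0],"fingers":0.7},{"translation":[60,1,45],"rot":[0.003,-0.004,0],"fingers":0.7},{"translation":[95,1,54.5],"rot":[0.003,-0.004,0],"fingers":0.7},{"translation":[130,1,54.5],"rot":[0.003,-0.004,0],"fingers":0.7},{"translation":[165,1,54.5],"rot":[0.003,-0.004,0],"fingers":0.7},{"translation":[195,1,54.5],"rot":[0.003,-0.004,0],"fingers":0.7},{"translation":[215,1,54.5],"rot":[0.003,-0.004,0],"fingers":0.7},{"translation":[219.6,1,54.5],"rot":[0.003,-0.004,0],"fingers":0.7}]'; python3 -c "
from h import *
go([.541,-.158,.080],-2.8)"
```

```text
time_s: 2.2
position: [0.5383, -0.1586, 0.0764]
tcp_rot: [-0.486, -0.511, -0.489, 0.513]
contact_force: [0.0, 0.2, -0.3]
width: 0.698
now [ 0.5383 -0.1586  0.0764] yaw -2.84 tilt [-0.006  0.001 -1.   ] w 0.698 F [ 0.   0.2 -0.3] t 2.2 q7 -0.19
translation [-3.6  2.7 -0.7] rot [-0.0007 -0.0006  0.0057]
```

Settle, correct, then close with 80 N.

```bash
python3 -m pendant '[{"translation":[-3,2.7,-0.7],"rot":[0,0,0.006],"fingers":0.7},{"translation":[-3,2.7,-0.7],"rot":[0,0,0.006],"fingers":0.5},{"translation":[-3,2.7,-0.7],"rot":[0,0,0.006],"fingers":0.3},{"translation":[-3,2.7,-0.7],"rot":[0,0,0.006],"fingers":0.1},{"translation":[-3,2.7,-0.7],"rot":[0,0,0.006],"fingers":0},{"translation":[-3,2.7,-0.7],"rot":[0,0,0.006],"fingers":0},{"translation":[-3,2.7,-0.7],"rot":[0,0,0.006],"fingers":0},{"translation":[-3,2.7,-0.7],"rot":[0,0,0.006],"fingers":0}]' 80;  python3 -c "
from h import *
go([.541,-.158,.1],-2.8)"
```

```text
time_s: 2.87
position: [0.5415, -0.1582, 0.0809]
tcp_rot: [0.488, 0.513, 0.487, -0.512]
contact_force: [-1.8, -0.5, 9.2]
width: 0.128
now [ 0.5415 -0.1582  0.0809] yaw -2.82 tilt [ 0.002 -0.    -1.   ] w 0.128 F [-1.8 -0.5  9.2] t 2.87 q7 -0.19
translation [-19.1  -0.5  -0.2] rot [-0.0004  0.0003 -0.002 ]
```

```bash
python3 -m pendant '[{"translation":[-2,0,0],"rot":[0,0,0],"fingers":0},{"translation":[-5,0,0],"rot":[0,0,0],"fingers":0},{"translation":[-10,0,0],"rot":[0,0,0],"fingers":0},{"translation":[-15,0,0],"rot":[0,0,0],"fingers":0},{"translation":[-20,0,0],"rot":[0,0,0],"fingers":0},{"translation":[-25,0,0],"rot":[0,0,0],"fingers":0},{"translation":[-30,0,0],"rot":[0,0,0],"fingers":0},{"translation":[-30,0,0],"rot":[0,0,0],"fingers":0}]' 100; python3 w.py w2
python3 - <<'E'
from h import *
go([.541,-.158,.111],-2.8)
d=np.load("pics/w2.npz");c=(float(d["f"]),float(d["cx"]),float(d["cy"]),d["T"]);col=d["col"];P=cloud(d["dep"],c)
hsv=cv2.cvtColor(col,cv2.COLOR_BGR2HSV);m=cv2.inRange(hsv,(100,120,40),(125,255,255))>0
m&=(abs(P[...,0]-.545)<.07)&(abs(P[...,1]+.08)<.08)
Q=P[m];print(len(Q),Q.min(0),Q.max(0))
for y in np.arange(-.13,-.01,.01):
    q=Q[abs(Q[:,1]-y)<.005]
    if len(q)>5: print(round(y,3),len(q),np.percentile(q[:,2],[10,50,90]).round(4))
E
```

```text
time_s: 3.53
position: [0.542, -0.1583, 0.1121]
tcp_rot: [0.489, 0.513, 0.486, -0.511]
contact_force: [-0.2, 0.6, -2.0]
width: 0.124
(np.float64(362.37937751059565), 317.1355977164444, 244.31675192243935, array([[ 0.99869687, -0.04955099, -0.01221721,  0.54702151],
       [-0.05082112, -0.94370846, -0.32685096, -0.0737004 ],
       [ 0.00466631,  0.32704593, -0.94499692,  0.18122111],
       [ 0.        ,  0.        ,  0.        ,  1.        ]]))
now [ 0.5418 -0.1583  0.1116] yaw -2.83 tilt [ 0.003 -0.001 -1.   ] w 0.128 F [ 0.4  0.3 -2.6] t 3.58 q7 -0.16
translation [ 0.6 -0.8 -0.2] rot [-0.0005  0.0004 -0.0032]
18472 [ 0.48395806 -0.14410081 -0.00214456] [ 0.60944534 -0.02228228  0.18122111]
-0.13 2814 [0.0345 0.0356 0.0414]
-0.12 2920 [0.0348 0.0378 0.0415]
-0.11 1225 [0.0345 0.0359 0.0414]
-0.1 1312 [0.0345 0.0359 0.0414]
-0.09 1399 [0.0344 0.0358 0.0413]
-0.08 1508 [0.0344 0.0358 0.0414]
-0.07 1685 [0.0343 0.036  0.0417]
-0.06 1737 [0.0343 0.0358 0.0414]
-0.05 1863 [0.0343 0.0358 0.0413]
-0.04 1759 [0.0342 0.0357 0.0412]
-0.03 215 [-0.      0.0348  0.0397]
-0.02 9 [-0.0008 -0.0005  0.0004]
```

View pics/w2.png

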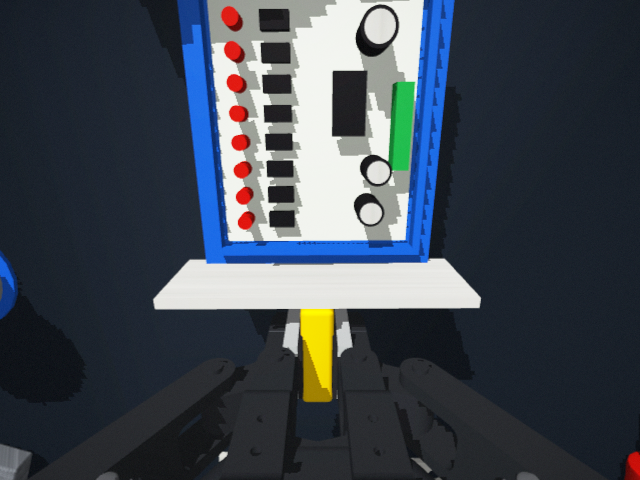

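The tray hangs level at about z 0.0295, with the board in its pen. The fin at (317,355) is well pinched. Next I check the case pose from the side view and work out the staging pose.

Run:
```python
from h import *
d=np.load("pics/side0.npz");col=d["col"];c=(float(d["f"]),float(d["cx"]),float(d["cy"]),d["T"])
hsv=cv2.cvtColor(col,cv2.COLOR_BGR2HSV);br=cv2.inRange(hsv,(8,90,90),(30,255,255));br[:290]=0;br[365:]=0;br[:,:238]=0;br[:,318:]=0
n,l,s,ce=cv2.connectedComponentsWithStats(br)
for i in range(1,n):
    if s[i,4]>5: print(s[i],ce[i],plane(c,*ce[i],.058)[:2].round(4))
for p in [(.6673,.1943,.058),(.655,.3017,.058),(.535,.1795,.058),(.5231,.2876,.058)]: print(proj(c,p))
go([.6197,.0212,.1125],6.4)
```

```text
[248 301   7   5  29] [250.82758621 302.89655172] [0.6689 0.1954]
[302 300   7   6  29] [304.62068966 302.48275862] [0.5372 0.1807]
[244 333   7   6  34] [247.14705882 335.47058824] [0.657  0.3026]
[302 332   7   6  32] [304.84375 334.90625] [0.5249 0.2878]
(np.float64(251.57223182779347), np.float64(302.6340249978243))
(np.float64(248.06371220549994), np.float64(335.25386053482134))
(np.float64(305.5371337782649), np.float64(302.2151932664955))
(np.float64(305.6101015056386), np.float64(334.89008399216414))
now [ 0.5418 -0.1583  0.1116] yaw -2.83 tilt [ 0.003 -0.001 -1.   ] w 0.128 F [ 0.4  0.3 -2.6] t 3.58 q7 -0.16
translation [  -0.8   68.9 -183.1] rot [-0.1611  0.0007 -0.0031]
```

```bash
python3 -m pendant '[{"translation":[0,2,-5],"rot":[-0.005,0,0],"fingers":0},{"translation":[0,6,-15],"rot":[-0.013,0,0],"fingers":0},{"translation":[0,11,-28],"rot":[-0.025,0,0],"fingers":0},{"translation":[0,16,-42],"rot":[-0.037,0,0],"fingers":0},{"translation":[0,21,-56],"rot":[-0.05,0,0],"fingers":0},{"translation":[0,26,-70],"rot":[-0.063,0,0],"fingers":0},{"translation":[0,31,-82],"rot":[-0.073,0,0],"fingers":0},{"translation":[0,34,-90],"rot":[-0.08,0,0],"fingers":0}]' && python3 -m pendant '[{"translation":[0,3,-8],"rot":[-0.007,0,0],"fingers":0},{"translation":[0,8,-21],"rot":[-0.018,0,0],"fingers":0},{"translation":[0,13,-35],"rot":[-0.03,0,0],"fingers":0},{"translation":[0,18,-49],"rot":[-0.042,0,0],"fingers":0},{"translation":[0,23,-63],"rot":[-0.055,0,0],"fingers":0},{"translation":[0,28,-76],"rot":[-0.066,0,0],"fingers":0},{"translation":[0,31,-83],"rot":[-0.073,0,0],"fingers":0},{"translation":[0,32,-85],"rot":[-0.075,0,0],"fingers":0}]'; python3 -c "
from h import *
go([.6206,.0216,.1125],6.4)"
```

```text
time_s: 4.25
position: [0.5812, -0.0672, 0.1117]
tcp_rot: [0.509, 0.492, 0.508, -0.49]
contact_force: [0.4, -0.4, -2.6]
width: 0.126
time_s: 4.92
position: [0.6108, 0.0213, 0.1119]
tcp_rot: [0.528, 0.473, 0.526, -0.47]
contact_force: [1.1, 0.7, -3.2]
width: 0.123
now [0.6108 0.0213 0.1119] yaw 6.42 tilt [ 0.004  0.002 -1.   ] w 0.123 F [ 1.1  0.7 -3.2] t 4.92 q7 -0.32
translation [-0.5  9.8  0.8] rot [ 0.0004 -0.0011 -0.0043]
```

```bash
python3 -m pendant '[{"translation":[1,1,0],"rot":[0,-0.001,-0.001],"fingers":0},{"translation":[3,3,0],"rot":[0,-0.001,-0.002],"fingers":0},{"translation":[6,6,0.5],"rot":[0,-0.001,-0.004],"fingers":0},{"translation":[9,8,0.8],"rot":[0,-0.001,-0.004],"fingers":0},{"translation":[11,9.8,0.8],"rot":[0,-0.001,-0.004],"fingers":0},{"translation":[11,9.8,0.8],"rot":[0,-0.001,-0.004],"fingers":0},{"translation":[11,9.8,0.8],"rot":[0,-0.001,-0.004],"fingers":0},{"translation":[11,9.8,0.8],"rot":[0,-0.001,-0.004],"fingers":0}]'
python3 - <<'E'
from h import *
go([.6206,.0216,.1005],6.4)
a,_,ct=grab("top");b,_,cs=grab("side")
cv2.imwrite("pics/st.png",np.hstack([cv2.resize(a[180:300,130:330],None,fx=2,fy=2,interpolation=2),cv2.resize(b[240:370,220:340],(400*120//130,240),interpolation=2)]))
for n,im,c in(("top",a,ct),("side",b,cs)):
    hsv=cv2.cvtColor(im,cv2.COLOR_BGR2HSV);m=cv2.inRange(hsv,(105,120,40),(125,255,255))
    u=(-.1115,.9938);C=np.array([.5960,.2412]);p=[]
    for v in range(480):
        for w in np.nonzero(m[v])[0]:
            q=plane(c,w,v,.0235)[:2]-C; l=np.array([q@u, -q[0]*u[1]+q[1]*u[0]])
            if -.25<l[0]<-.05 and abs(l[1])<.08:p.append(l)
    p=np.array(p,np.float32);print(n,len(p),cv2.minAreaRect(p) if len(p) else'',p.min(0),p.max(0))
    for x in np.arange(-.19,-.07,.015):
        q=p[abs(p[:,0]-x)<.008]
        if len(q):print(x.round(3),q[:,1].min().round(4),q[:,1].max().round(4))
E
```

```text
time_s: 5.58
position: [0.6206, 0.0215, 0.1009]
tcp_rot: [0.527, 0.471, 0.527, -0.471]
contact_force: [-0.5, 0.6, -3.0]
width: 0.125
now [0.6206 0.0215 0.1009] yaw 6.41 tilt [ 0.  0. -1.] w 0.125 F [-0.5  0.6 -3. ] t 5.58 q7 -0.32
translation [ 0.4 -0.  -0.1] rot [ 0.0001 -0.0001 -0.0002]
top 168 ((-0.09903400391340256, -0.00029723718762397766), (0.035899821668863297, 0.09997369349002838), 1.136444091796875) [-0.11792003 -0.05002029] [-0.08125869  0.04968842]
-0.115 0.0403 0.049
-0.1 -0.0491 0.0497
-0.085 -0.05 0.0487
side 518 ((-0.1339355856180191, -0.002967819571495056), (0.12138764560222626, 0.10173700004816055), 0.4375734031200409) [-0.19437337 -0.05411344] [-0.07355442  0.04813926]
-0.19 -0.0522 0.0475
-0.175 -0.0541 0.0476
-0.16 -0.0539 0.0478
-0.145 -0.0528 0.0479
-0.13 -0.0537 0.048
-0.115 -0.0537 0.0481
-0.1 -0.0527 0.0481
-0.085 -0.0517 0.0458
```

View pics/st.png

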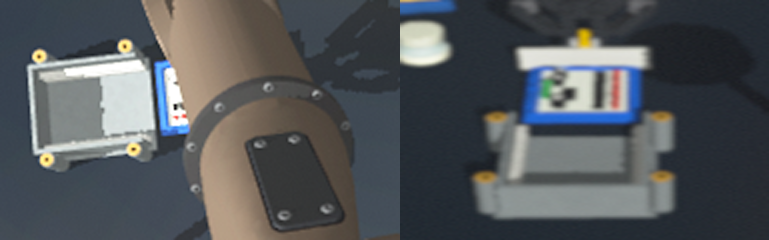

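The staging pictures show the tray at the open front of the case (left picture about (165,100)), aligned laterally within about 1 mm. Now I start the insertion.

```bash
python3 -m pendant '[{"translation":[0,0,-4],"rot":[0,0,0],"fingers":0},{"translation":[0,0,-10],"rot":[0,0,0],"fingers":0},{"translation":[0,0,-18],"rot":[0,0,0],"fingers":0},{"translation":[0,0,-26],"rot":[0,0,0],"fingers":0},{"translation":[0,0,-34],"rot":[0,0,0],"fingers":0},{"translation":[0,0,-42],"rot":[0,0,0],"fingers":0},{"translation":[0,0,-48],"rot":[0,0,0],"fingers":0},{"translation":[0,0,-50],"rot":[0,0,0],"fingers":0}]'; python3 -c "
from h import *
go([.6206-.1115*.13,.0215+.9938*.13,.1005],6.4)"
```

```text
time_s: 6.35
position: [0.6148, 0.0734, 0.1012]
tcp_rot: [0.528, 0.471, 0.528, -0.47]
contact_force: [0.2, 0.3, -1.6]
width: 0.126
now [0.6148 0.0734 0.1012] yaw 6.54 tilt [ 0.     0.001 -1.   ] w 0.126 F [ 0.2  0.3 -1.6] t 6.35 q7 -0.4
translation [  0.8   0.2 -77.8] rot [ 0.0024 -0.0009 -0.0006]
```

```bash
python3 -m pendant '[{"translation":[0,0,-4],"rot":[0.002,0,0],"fingers":0},{"translation":[0.2,0,-10],"rot":[0.002,0,0],"fingers":0},{"translation":[0.4,0,-18],"rot":[0.002,0,0],"fingers":0},{"translation":[0.5,0,-26],"rot":[0.002,0,0],"fingers":0},{"translation":[0.5,0,-34],"rot":[0.002,0,0],"fingers":0},{"translation":[0.5,0,-42],"rot":[0.002,0,0],"fingers":0},{"translation":[0.5,0.1,-50],"rot":[0.002,0,0],"fingers":0},{"translation":[0.5,0.1,-58],"rot":[0.002,0,0],"fingers":0}]'; python3 -c "
from h import *
go([.6206-.1115*.13,.0215+.9938*.13,.1005],6.4)"
```

```text
time_s: 7.02
position: [0.6082, 0.132, 0.1008]
tcp_rot: [0.527, 0.472, 0.527, -0.471]
contact_force: [-0.6, 0.2, -2.9]
width: 0.123
now [0.6082 0.132  0.1008] yaw 6.43 tilt [ 0.001  0.001 -1.   ] w 0.123 F [-0.6  0.2 -2.9] t 7.02 q7 -0.5
translation [  0.3   0.1 -18.8] rot [ 0.0006 -0.001  -0.0006]
```

```bash
python3 -m pendant '[{"translation":[0,0,-4],"rot":[0,0,0],"fingers":0},{"translation":[0.5,0,-8],"rot":[0,0,0],"fingers":0},{"translation":[1,0,-12],"rot":[0,0,0],"fingers":0},{"translation":[1.5,0,-15],"rot":[0,0,0],"fingers":0},{"translation":[2,0,-17],"rot":[0,0,0],"fingers":0},{"translation":[2,0,-19],"rot":[0,0,0],"fingers":0},{"translation":[2,0,-20],"rot":[0,0,0],"fingers":0},{"translation":[2,0,-21],"rot":[0,0,0],"fingers":0}]'; python3 -c "
from h import *
go([.6206-.1115*.13,.0215+.9938*.13,.1005],6.4)"
```

```text
time_s: 7.68
position: [0.6059, 0.1507, 0.0986]
tcp_rot: [0.527, 0.471, 0.526, -0.472]
contact_force: [-0.6, -9.2, 0.5]
width: 0.126
now [0.6059 0.1507 0.0986] yaw 6.32 tilt [-0.    -0.002 -1.   ] w 0.126 F [-0.6 -9.2  0.5] t 7.68 q7 -0.53
translation [-1.9  0.2  0. ] rot [-0.0014  0.0017  0.0003]
```

Contact at the expected depth, with 9 N of resistance. I push a little more, then release and rise.

```bash
python3 -m pendant '[{"translation":[0,0,-1],"rot":[0,0,0],"fingers":0},{"translation":[0,0,-2],"rot":[0,0,0],"fingers":0},{"translation":[0,0,-2],"rot":[0,0,0],"fingers":0},{"translation":[0,0,-2],"rot":[0,0,0],"fingers":0},{"translation":[0,0,-1],"rot":[0,0,0],"fingers":0.3},{"translation":[0,0,0],"rot":[0,0,0],"fingers":0.6},{"translation":[0,0,0],"rot":[0,0,0],"fingers":0.7},{"translation":[0,0,0],"rot":[0,0,0],"fingers":0.7}]'; python3 -m pendant '[{"translation":[-5,0,0],"rot":[0,0,0],"fingers":0.7},{"translation":[-20,0,0],"rot":[0,0,0],"fingers":0.7},{"translation":[-50,0,0],"rot":[0,0,0],"fingers":0.7},{"translation":[-85,0,0],"rot":[0,0,0],"fingers":0.7},{"translation":[-120,0,-20],"rot":[0,0,0],"fingers":0.7},{"translation":[-150,0,-50],"rot":[0,0,0],"fingers":0.7},{"translation":[-170,0,-80],"rot":[0,0,0],"fingers":0.7},{"translation":[-190,0,-100],"rot":[0,0,0],"fingers":0.7}]';python3 w.py w3
```

```text
time_s: 8.35
position: [0.6061, 0.1514, 0.0989]
tcp_rot: [0.527, 0.471, 0.527, -0.472]
contact_force: [0.4, 0.3, 0.8]
width: 0.686
time_s: 9.02
position: [0.5939, 0.2546, 0.2918]
tcp_rot: [0.528, 0.472, 0.527, -0.47]
contact_force: [-0.8, 1.0, 0.0]
width: 0.7
(np.float64(362.37937751059565), 317.1355977164444, 244.31675192243935, array([[ 0.99374792,  0.10442209,  0.03951071,  0.58533283],
       [ 0.11159274, -0.94002675, -0.32233021,  0.3385977 ],
       [ 0.00348273,  0.32472409, -0.94580238,  0.36113558],
       [ 0.        ,  0.        ,  0.        ,  1.        ]]))
```

View pics/w3.png

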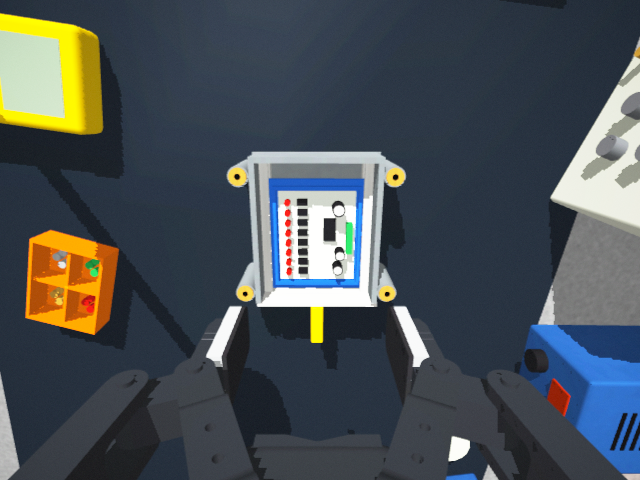

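The tray is in the case: the panel at (318,297) lies against the wall ends, the board is in its pen, and the four lugs show at (237,176), (395,176), (245,293) and (387,293). I measure them from this view.

```bash
cat > lugs.py <<'E'
from h import *
def lugs(n):
    d=np.load(f"pics/{n}.npz");col=d["col"];c=(float(d["f"]),float(d["cx"]),float(d["cy"]),d["T"])
    hsv=cv2.cvtColor(col,cv2.COLOR_BGR2HSV);br=cv2.inRange(hsv,(12,100,90),(30,255,255))
    br=cv2.morphologyEx(br,cv2.MORPH_CLOSE,np.ones((5,5)));k,l,s,ce=cv2.connectedComponentsWithStats(br)
    out=[]
    for i in range(1,k):
        x,y,w,h,a=s[i]
        if a>60 and abs(w-h)<8 and a>.55*w*h and w<40:
            p=plane(c,*ce[i],.058)[:2]
            if abs(p[0]-.596)<.1 and abs(p[1]-.241)<.1: out.append(p); print(s[i],ce[i].round(1),p.round(4))
    return np.array(out),col,c,hsv
if __name__=="__main__":
    P,col,c,hsv=lugs("w3")
    # rigid fit
    M=np.array([[-54,-66],[54,-66],[54,66],[-54,66]])/1e3
    th=np.radians(96.4);Rm=lambda t:np.array([[np.cos(t),-np.sin(t)],[np.sin(t),np.cos(t)]])
    W=(Rm(th)@M.T).T+[.596,.2412]; D=np.array([P[np.argmin(np.linalg.norm(P-w,axis=1))] for w in W])
    C=D.mean(0);a=M;b=D-C;t=np.arctan2((a[:,0]*b[:,1]-a[:,1]*b[:,0]).sum(),(a*b).sum())
    print("case",C,np.degrees(t),"res mm",(((Rm(t)@M.T).T+C-D)*1e3).round(2))
    L=lambda p:Rm(t).T@(np.array(p)-C)
    def rect(m,roi,z):
        Mk=np.zeros_like(m);x0,y0,x1,y1=roi;Mk[y0:y1,x0:x1]=m[y0:y1,x0:x1]
        k=max(cv2.findContours(Mk,0,1)[0],key=cv2.contourArea)
        r=cv2.minAreaRect(np.array([plane(c,*p[0],z)[:2] for p in k],np.float32));print("case frame",L(r[0]),r)
    rect(cv2.inRange(hsv,(22,100,80),(35,255,255)),(303,308,330,350),.056)
    rect(cv2.inRange(hsv,(100,120,40),(125,255,255)),(262,170,372,292),.027)
E
python3 lugs.py
```

```text
[228 168  19  18 261] [236.9 176.4] [0.5251 0.2872]
[386 168  19  18 265] [395.1 176.6] [0.6558 0.3016]
[237 286  17  15 197] [244.8 293.1] [0.5367 0.1804]
[379 286  16  16 202] [386.5 293.3] [0.6674 0.1946]
case [0.59625415 0.24096001] 96.22859455090726 res mm [[ 0.34 -0.18]
 [ 0.22  0.19]
 [-0.34  0.27]
 [-0.22 -0.28]]
case frame [-0.08907232 -0.0007956 ] ((0.6067090034484863, 0.15249980986118317), (0.012718768790364265, 0.03753490000963211), 6.272442817687988)
case frame [-7.24844397e-03  2.52834687e-05] ((0.5970154404640198, 0.23375160992145538), (0.08732269704341888, 0.11026746034622192), 6.229469299316406)
```

Tray verified home (case-frame x −9 mm, y −1 to 0 mm). Now on to the cover.

```bash
python3 -c "
from h import *
go([.55,-.31,.28],-5.4)"; python3 -m pendant '[{"translation":[0,-1,25],"rot":[0.01,0,0],"fingers":0.7},{"translation":[0,-2,60],"rot":[0.02,0,0],"fingers":0.7},{"translation":[0,-4,100],"rot":[0.04,0,0],"fingers":0.7},{"translation":[0,-6,140],"rot":[0.06,0,0],"fingers":0.7},{"translation":[0,-8,180],"rot":[0.08,0,0],"fingers":0.7},{"translation":[0,-10,220],"rot":[0.1,0,0],"fingers":0.7},{"translation":[0,-10,260],"rot":[0.12,0,0],"fingers":0.7},{"translation":[0,-10,295],"rot":[0.14,0,0],"fingers":0.7}]'; python3 -c "
from h import *
go([.55,-.31,.28],-5.4)"
```

```text
now [0.5936 0.2598 0.2958] yaw 6.75 tilt [ 0.006  0.007 -1.   ] w 0.698 F [0.5 4.7 3.2] t 9.07 q7 -0.58
translation [  11.3 -110.3  560.8] rot [ 0.2121 -0.0074 -0.006 ]
time_s: 9.73
position: [0.6181, -0.0373, 0.2941]
tcp_rot: [0.494, 0.509, 0.494, -0.503]
contact_force: [0.5, -0.3, -0.0]
width: 0.701
now [ 0.6181 -0.0373  0.2941] yaw -1.38 tilt [ 0.006  0.007 -1.   ] w 0.701 F [ 0.5 -0.3 -0. ] t 9.73 q7 -0.22
translation [ 11.8 -61.6 274.3] rot [ 0.0701 -0.0072 -0.0061]
```

```bash
python3 -m pendant '[{"translation":[2,-8,36],"rot":[0.01,-0.007,-0.006],"fingers":0.7},{"translation":[4,-17,74],"rot":[0.02,-0.007,-0.006],"fingers":0.7},{"translation":[6,-26,112],"rot":[0.03,-0.007,-0.006],"fingers":0.7},{"translation":[8,-35,150],"rot":[0.04,-0.007,-0.006],"fingers":0.7},{"translation":[10,-44,190],"rot":[0.05,-0.007,-0.006],"fingers":0.7},{"translation":[11.8,-53,230],"rot":[0.07,-0.007,-0.006],"fingers":0.7},{"translation":[11.8,-60,264],"rot":[0.07,-0.007,-0.006],"fingers":0.7},{"translation":[11.8,-61.6,274],"rot":[0.07,-0.007,-0.006],"fingers":0.7}]';python3 -m pendant '[{"translation":[0,0,0],"rot":[0,0,0],"fingers":0.7},{"translation":[0,0,0],"rot":[0,0,0],"fingers":0.7},{"translation":[0,0,0],"rot":[0,0,0],"fingers":0.7},{"translation":[0,0,0],"rot":[0,0,0],"fingers":0.7},{"translation":[0,0,0],"rot":[0,0,0],"fingers":0.7},{"translation":[0,0,0],"rot":[0,0,0],"fingers":0.7},{"translation":[0,0,0],"rot":[0,0,0],"fingers":0.7},{"translation":[0,0,0],"rot":[0,0,0],"fingers":0.7}]';python3 w.py w4; python3 -c "
from h import *
go([.545,-.349,.09],-5.4)"
```

```text
time_s: 10.4
position: [0.5469, -0.317, 0.2798]
tcp_rot: [-0.474, -0.524, -0.473, 0.526]
contact_force: [-1.7, -0.4, 0.5]
width: 0.698
time_s: 11.07
position: [0.5472, -0.3165, 0.2799]
tcp_rot: [-0.475, -0.523, -0.474, 0.526]
contact_force: [-0.6, -0.5, 0.1]
width: 0.704
(np.float64(362.37937751059565), 317.1355977164444, 244.31675192243935, array([[ 9.94744090e-01, -9.66566582e-02, -3.37888557e-02,
         5.56870688e-01],
       [-1.02392358e-01, -9.39141641e-01, -3.27915816e-01,
        -2.31999471e-01],
       [-3.72744083e-05,  3.29652040e-01, -9.44102500e-01,
         3.48770758e-01],
       [ 0.00000000e+00,  0.00000000e+00,  0.00000000e+00,
         1.00000000e+00]]))
now [ 0.5471 -0.3166  0.2798] yaw -5.81 tilt [-0.002 -0.003 -1.   ] w 0.699 F [-0.5 -0.7 -0.5] t 11.12 q7 0.19
translation [189.9   1.4  31.8] rot [-0.0071  0.0033  0.0012]
```

View pics/w4.png

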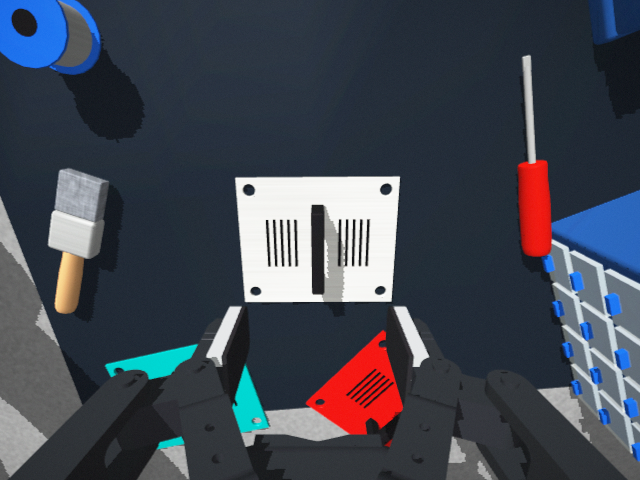

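The close view confirms the aluminium cover at (318,240), handle bar at (318,250), and holes at (249,189), (386,188), (256,291) and (380,290). I measure the plate outline, the holes and the handle.

```bash
cat > m4.py <<'E'
from h import *
d=np.load("pics/w4.npz");col=d["col"];c=(float(d["f"]),float(d["cx"]),float(d["cy"]),d["T"])
hsv=cv2.cvtColor(col,cv2.COLOR_BGR2HSV);wh=cv2.inRange(hsv,(0,0,150),(180,60,255))
roi=np.zeros_like(wh);roi[170:306,228:405]=wh[170:306,228:405]
k=max(cv2.findContours(roi,0,1)[0],key=cv2.contourArea)
print(cv2.minAreaRect(np.array([plane(c,*p[0],.004)[:2] for p in k],np.float32)))
H=[]
for u,v in((249,189),(386,188),(256,291),(380,290)):
    m=255-wh[v-9:v+10,u-9:u+10];n,l,s,ce=cv2.connectedComponentsWithStats(m);i=min(range(1,n),key=lambda i:np.linalg.norm(ce[i]-9))
    p=plane(c,u-9+ce[i][0],v-9+ce[i][1],.003)[:2];H.append(p);print(s[i,4],p.round(4))
H=np.array(H);print("centre",H.mean(0),"yaw",[np.degrees(np.arctan2(*(H[a]-H[b])[::-1])).round(2) for a,b in((0,2),(1,3))],np.linalg.norm(H[0]-H[2]),np.linalg.norm(H[0]-H[1]))
P=cloud(d["dep"],c);m=np.zeros(P.shape[:2],bool);m[200:297,300:340]=1;m&=(P[...,2]>.034)&(P[...,2]<.045);Q=P[m][:,:2].astype(np.float32);print("bar",cv2.minAreaRect(Q),P[m][:,2].mean())
E
python3 m4.py
```

```text
((0.5450252890586853, -0.34997496008872986), (0.13244573771953583, 0.15621277689933777), 84.4272689819336)
108 [ 0.4845 -0.29  ]
106 [ 0.6155 -0.3026]
72 [ 0.4739 -0.397 ]
72 [ 0.6051 -0.4097]
centre [ 0.54475544 -0.34982684] yaw [np.float64(84.37), np.float64(84.44)] 0.1075883280875946 0.13161788616385645
bar ((0.5451197028160095, -0.3504773676395416), (0.08002403378486633, 0.011771022342145443), 84.48860931396484) 0.03895226706456833
```

```bash
python3 -c "
from h import *
go([.545,-.350,.088],-5.57)"; python3 -m pendant '[{"translation":[20,1,15],"rot":[-0.004,0.003,0.001],"fingers":0.7},{"translation":[50,1.4,25],"rot":[-0.004,0.003,0.001],"fingers":0.7},{"translation":[85,1.4,32.8],"rot":[-0.004,0.003,0.001],"fingers":0.7},{"translation":[120,1.4,32.8],"rot":[-0.004,0.003,0.001],"fingers":0.7},{"translation":[150,1.4,32.8],"rot":[-0.004,0.003,0.001],"fingers":0.7},{"translation":[175,1.4,32.8],"rot":[-0.004,0.003,0.001],"fingers":0.7},{"translation":[186,1.4,32.8],"rot":[-0.004,0.003,0.001],"fingers":0.7},{"translation":[188,1.4,32.8],"rot":[-0.004,0.003,0.001],"fingers":0.7}]';python3 -c "
from h import *
go([.545,-.350,.088],-5.57)"
```

```text
now [ 0.5471 -0.3166  0.2798] yaw -5.81 tilt [-0.002 -0.003 -1.   ] w 0.699 F [-0.5 -0.7 -0.5] t 11.12 q7 0.19
translation [191.9   1.5  32.8] rot [-0.0042  0.0033  0.0012]
time_s: 11.78
position: [0.5437, -0.3494, 0.0895]
tcp_rot: [-0.474, -0.523, -0.476, 0.524]
contact_force: [0.4, -0.5, 0.3]
width: 0.702
now [ 0.5437 -0.3494  0.0895] yaw -5.57 tilt [-0.004  0.002 -1.   ] w 0.702 F [ 0.4 -0.5  0.3] t 11.78 q7 0.18
translation [1.5 1.3 0.5] rot [-0.0001 -0.0013  0.004 ]
```

```bash
python3 -m pendant '[{"translation":[1.5,1.3,0.5],"rot":[0,-0.001,0.004],"fingers":0.7},{"translation":[1.5,1.3,0.5],"rot":[0,-0.001,0.004],"fingers":0.5},{"translation":[1.5,1.3,0.5],"rot":[0,-0.001,0.004],"fingers":0.3},{"translation":[1.5,1.3,0.5],"rot":[0,-0.001,0.004],"fingers":0.1},{"translation":[1.5,1.3,0.5],"rot":[0,-0.001,0.004],"fingers":0},{"translation":[1.5,1.3,0.5],"rot":[0,-0.001,0.004],"fingers":0},{"translation":[1.5,1.3,0.5],"rot":[0,-0.001,0.004],"fingers":0},{"translation":[1.5,1.3,0.5],"rot":[0,-0.001,0.004],"fingers":0}]' 100; python3 -c "
from h import *
go([.545,-.350,.19],-5.57)"; python3 -m pendant '[{"translation":[-3,0,0],"rot":[0,0,0],"fingers":0},{"translation":[-10,0,0],"rot":[0,0,0],"fingers":0},{"translation":[-25,0,0],"rot":[0,0,0],"fingers":0},{"translation":[-45,0,0],"rot":[0,0,0],"fingers":0},{"translation":[-65,0,0],"rot":[0,0,0],"fingers":0},{"translation":[-85,0,0],"rot":[0,0,0],"fingers":0},{"translation":[-100,0,0],"rot":[0,0,0],"fingers":0},{"translation":[-110,0,0],"rot":[0,0,0],"fingers":0}]'; python3 -c "
from h import *
go([.62,-.06,.20],2)"
```

```text
time_s: 12.45
position: [0.5454, -0.3503, 0.0895]
tcp_rot: [0.476, 0.524, 0.475, -0.524]
contact_force: [-2.3, 0.7, 6.6]
width: 0.114
now [ 0.5454 -0.3503  0.0895] yaw -5.58 tilt [ 0.001 -0.001 -1.   ] w 0.114 F [-2.3  0.7  6.6] t 12.45 q7 0.17
translation [-100.5   -0.3   -0.2] rot [-0.0002  0.0006 -0.0015]
time_s: 13.12
position: [0.5457, -0.3504, 0.2021]
tcp_rot: [0.476, 0.524, 0.474, -0.523]
contact_force: [-0.5, -0.4, -1.5]
width: 0.117
now [ 0.5457 -0.3504  0.2021] yaw -5.58 tilt [ 0.004 -0.002 -1.   ] w 0.117 F [-0.5 -0.4 -1.5] t 13.12 q7 0.22
translation [   1.8   45.7 -296.3] rot [-0.1323  0.0018 -0.0037]
```

```bash
python3 -m pendant '[{"translation":[0,1,-8],"rot":[-0.004,0,0],"fingers":0},{"translation":[0,4,-26],"rot":[-0.012,0,0],"fingers":0},{"translation":[0,8,-52],"rot":[-0.024,0,0],"fingers":0},{"translation":[0,12,-80],"rot":[-0.036,0,0],"fingers":0},{"translation":[0,16,-108],"rot":[-0.048,0,0],"fingers":0},{"translation":[0,20,-134],"rot":[-0.06,0,0],"fingers":0},{"translation":[0,23,-152],"rot":[-0.068,0,0],"fingers":0},{"translation":[0,25,-160],"rot":[-0.07,0,0],"fingers":0}]' && python3 -m pendant '[{"translation":[0,1,-8],"rot":[-0.004,0,0],"fingers":0},{"translation":[0,4,-26],"rot":[-0.012,0,0],"fingers":0},{"translation":[0,8,-52],"rot":[-0.024,0,0],"fingers":0},{"translation":[0,12,-80],"rot":[-0.036,0,0],"fingers":0},{"translation":[0,16,-108],"rot":[-0.048,0,0],"fingers":0},{"translation":[0,20,-134],"rot":[-0.06,0,0],"fingers":0},{"translation":[0,23,-152],"rot":[-0.068,0,0],"fingers":0},{"translation":[0,25,-160],"rot":[-0.07,0,0],"fingers":0}]';  python3 -c "
from h import *
go([.5963,.2410,.20],6.3)"
```

```text
time_s: 13.78
position: [0.5866, -0.1873, 0.2008]
tcp_rot: [0.495, 0.506, 0.495, -0.504]
contact_force: [-0.0, 0.5, -2.1]
width: 0.119
time_s: 14.45
position: [0.6146, -0.0241, 0.2006]
tcp_rot: [0.513, 0.488, 0.514, -0.485]
contact_force: [0.6, 0.6, -2.8]
width: 0.116
now [ 0.6146 -0.0241  0.2006] yaw 3.06 tilt [ 0.001  0.003 -1.   ] w 0.116 F [ 0.6  0.6 -2.8] t 14.45 q7 -0.2
translation [   1.4   -4.1 -265.7] rot [-0.0565 -0.003  -0.0017]
```

```bash
python3 -m pendant '[{"translation":[0,0,-6],"rot":[-0.003,0,0],"fingers":0},{"translation":[0,0,-20],"rot":[-0.01,0,0],"fingers":0},{"translation":[0,0,-42],"rot":[-0.018,0,0],"fingers":0},{"translation":[0,0,-66],"rot":[-0.024,0,0],"fingers":0},{"translation":[0,-1,-90],"rot":[-0.03,0,0],"fingers":0},{"translation":[0,-2,-112],"rot":[-0.034,0,0],"fingers":0},{"translation":[0,-2,-128],"rot":[-0.038,0,0],"fingers":0},{"translation":[0,-2,-134],"rot":[-0.04,0,0],"fingers":0}]' && python3 -m pendant '[{"translation":[0,0,-6],"rot":[0,0,0],"fingers":0},{"translation":[0,0,-20],"rot":[-0.005,0,0],"fingers":0},{"translation":[0,0,-42],"rot":[-0.01,0,0],"fingers":0},{"translation":[0,0,-66],"rot":[-0.015,0,0],"fingers":0},{"translation":[0,-1,-90],"rot":[-0.017,0,0],"fingers":0},{"translation":[0,-1,-110],"rot":[-0.017,0,0],"fingers":0},{"translation":[0,-2,-124],"rot":[-0.017,0,0],"fingers":0},{"translation":[0,-2,-130],"rot":[-0.017,0,0],"fingers":0}]';  python3 -c "
from h import *
go([.5963,.2410,.1695],6.3)"
```

```text
time_s: 15.12
position: [0.6047, 0.1123, 0.201]
tcp_rot: [0.523, 0.477, 0.524, -0.474]
contact_force: [0.2, 1.0, -2.5]
width: 0.119
time_s: 15.78
position: [0.5895, 0.2439, 0.2016]
tcp_rot: [0.527, 0.472, 0.529, -0.469]
contact_force: [0.1, 0.3, -1.7]
width: 0.116
now [0.5895 0.2439 0.2016] yaw 6.59 tilt [ 0.001  0.005 -1.   ] w 0.116 F [ 0.1  0.3 -1.7] t 15.78 q7 -0.58
translation [32.1  6.4  3.8] rot [ 0.005  -0.0053 -0.0013]
```

```bash
python3 -m pendant '[{"translation":[0,3,2],"rot":[0.005,-0.005,-0.001],"fingers":0},{"translation":[2,6,3.8],"rot":[0.005,-0.005,-0.001],"fingers":0},{"translation":[5,6.4,3.8],"rot":[0.005,-0.005,-0.001],"fingers":0},{"translation":[12,6.4,3.8],"rot":[0.005,-0.005,-0.001],"fingers":0},{"translation":[20,6.4,3.8],"rot":[0.005,-0.005,-0.001],"fingers":0},{"translation":[27,6.4,3.8],"rot":[0.005,-0.005,-0.001],"fingers":0},{"translation":[31,6.4,3.8],"rot":[0.005,-0.005,-0.001],"fingers":0},{"translation":[32,6.4,3.8],"rot":[0.005,-0.005,-0.001],"fingers":0}]' && python3 -m pendant '[{"translation":[0,0,0],"rot":[0,0,0],"fingers":0},{"translation":[0,0,0],"rot":[0,0,0],"fingers":0},{"translation":[0,0,0],"rot":[0,0,0],"fingers":0},{"translation":[0,0,0],"rot":[0,0,0],"fingers":0},{"translation":[0,0,0],"rot":[0,0,0],"fingers":0},{"translation":[0,0,0],"rot":[0,0,0],"fingers":0},{"translation":[0,0,0],"rot":[0,0,0],"fingers":0},{"translation":[0,0,0],"rot":[0,0,0],"fingers":0}]';python3 w.py w5 >/dev/null
python3 - <<'E'
from h import *
go([.5963,.2410,.1695],6.3)
w=cv2.imread("pics/w5.png");a,_,c=grab("top");b,_,cs=grab("side")
cv2.imwrite("pics/topf.png",a);cv2.imwrite("pics/sidef.png",b)
np.savez("pics/topf.npz",T=c[3],k=c[:3]);np.savez("pics/sidef.npz",T=cs[3],k=cs[:3])
o=np.zeros((600,800,3),np.uint8);o[:360,:480]=cv2.resize(w,(480,360));t=cv2.resize(a[185:285,125:230],None,fx=3,fy=3,interpolation=2);o[:300,485:800]=t
s=cv2.resize(b[275:350,225:330],None,fx=3.2,fy=3.2,interpolation=2);o[360:600,:336]=s
cv2.imwrite("pics/f1.png",o)
E
```

```text
time_s: 16.45
position: [0.5957, 0.2405, 0.1681]
tcp_rot: [0.526, 0.471, 0.527, -0.472]
contact_force: [-0.0, -0.9, -2.4]
width: 0.114
time_s: 17.12
position: [0.5958, 0.2405, 0.1682]
tcp_rot: [0.526, 0.471, 0.527, -0.472]
contact_force: [0.0, 0.1, -1.7]
width: 0.116
now [0.5958 0.2405 0.1682] yaw 6.29 tilt [-0.001 -0.    -1.   ] w 0.116 F [ 0.2 -0.9 -2.4] t 17.17 q7 -0.6
translation [-1.3  0.6 -0.5] rot [-0.0002  0.0003  0.0015]
```

View pics/f1.png

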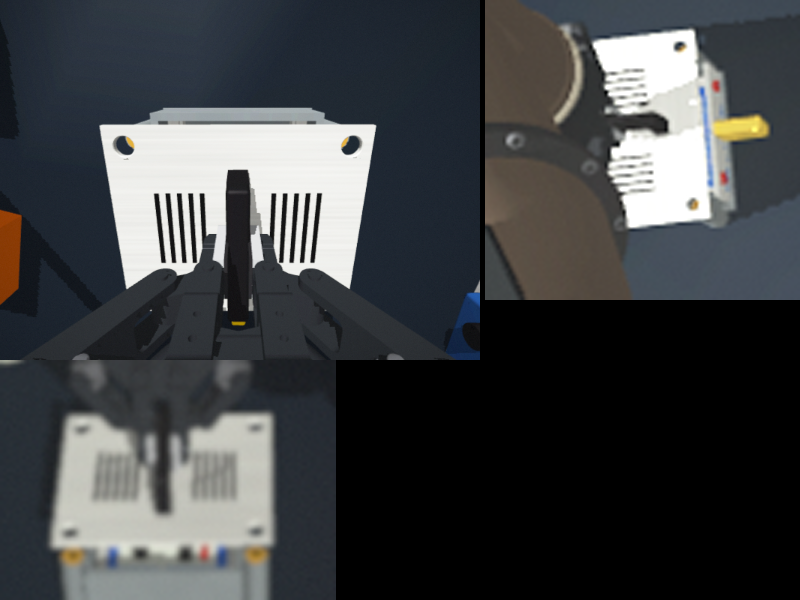

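The wrist view (left) shows brass inside both far holes, symmetric about the handle. The top view (right) shows brass in both front holes at (680,46) and (693,203). I check the alignment numerically in each camera's own frame.

```bash
cat > chk.py <<'E'
from h import *
from scipy.optimize import least_squares
zt=st()["position"][2]-.0895+.004; print("plate top z",zt)
def dots(img,c,case,yaw,tag,r):
    g=cv2.cvtColor(img,cv2.COLOR_BGR2GRAY); t=np.radians(yaw);Rm=np.array([[np.cos(t),-np.sin(t)],[np.sin(t),np.cos(t)]])
    for m in([-54,-66],[54,-66],[54,66],[-54,66]):
        w=Rm@(np.array(m)/1e3)+case;u,v=proj(c,[*w,zt]);u0,v0=int(round(u)),int(round(v))
        if not(r<u0<640-r and r<v0<480-r):continue
        W=img[v0-r:v0+r+1,u0-r:u0+r+1].astype(int);sat=W.max(2)-W.min(2)
        mk=((W.min(2)<110)|(sat>50)).astype(np.uint8)
        n,l,s,ce=cv2.connectedComponentsWithStats(mk)
        if n<2:continue
        i=min(range(1,n),key=lambda i:np.linalg.norm(ce[i]-r)-.02*s[i,4])
        p=plane(c,u0-r+ce[i][0],v0-r+ce[i][1],zt)[:2]
        print(tag,m,"px",(ce[i]+[u0-r,v0-r]).round(1),"area",s[i,4],s[i,:4],"offset case mm",(Rm.T@(p-w)*1e3).round(2))
import sys
d=np.load("pics/w5.npz");dots(d["col"],(float(d["f"]),float(d["cx"]),float(d["cy"]),d["T"]),np.array([.5963,.2410]),96.3,"wrist",26)
for n,case in(("top",[.59510,.24078]),("side",[.5970,.2416])):
    d=np.load(f"pics/{n}f.npz");dots(cv2.imread(f"pics/{n}f.png"),(*d["k"],d["T"]),np.array(case),96.4,n,6)
E
python3 chk.py
```

```text
plate top z 0.08261227096634846
wrist [-54, -66] px [439.6 397.7] area 2594 [ 0  0 53 53] offset case mm [-1.46  0.82]
wrist [54, -66] px [467.2 193. ] area 464 [12 14 25 25] offset case mm [-0.15  0.81]
wrist [54, 66] px [165.7 193.4] area 477 [15 14 27 26] offset case mm [-0.12 -1.29]
wrist [-54, 66] px [193.5 397.9] area 2574 [ 0  0 53 53] offset case mm [-1.38 -0.88]
top [-54, -66] px [189.7 200.1] area 9 [5 5 4 3] offset case mm [-1.33 -0.08]
top [54, -66] px [145. 205.] area 169 [ 0  0 13 13] offset case mm [ 0.94 -1.19]
top [54, 66] px [149. 258.] area 169 [ 0  0 13 13] offset case mm [ 0.36 -0.54]
top [-54, 66] px [194.5 253. ] area 6 [6 5 2 3] offset case mm [-2.09  0.77]
side [-54, -66] px [248.2 291.9] area 38 [ 0  0 13 11] offset case mm [-12.9   -6.24]
side [54, -66] px [246.5 329. ] area 2 [5 7 2 1] offset case mm [3.05 0.03]
side [54, 66] px [304.5 328. ] area 2 [5 7 2 1] offset case mm [ 1.7  -0.19]
side [-54, 66] px [305.2 291.3] area 49 [ 0  0 13 13] offset case mm [-13.66   1.85]
```

```bash
cat > chk2.py <<'E'
from h import *
zt=.0827
t=np.radians(96.35);Rm=np.array([[np.cos(t),-np.sin(t)],[np.sin(t),np.cos(t)]])
for n,case,ms in(("top",[.59510,.24078],([-54,-66],[-54,66])),("side",[.5970,.2416],([54,-66],[54,66],[-54,-66],[-54,66]))):
    d=np.load(f"pics/{n}f.npz");c=(*d["k"],d["T"]);img=cv2.imread(f"pics/{n}f.png")[...,0].astype(float)
    for m in ms:
        w=Rm@(np.array(m)/1e3)+case;u,v=proj(c,[*w,zt]);u0,v0=int(round(u)),int(round(v));r=4
        W=img[v0-r:v0+r+1,u0-r:u0+r+1];k=np.clip(np.percentile(W,65)-10-W,0,None);yy,xx=np.mgrid[-r:r+1,-r:r+1];k[np.hypot(xx,yy)>3.6]=0
        p=plane(c,u0+(k*xx).sum()/k.sum(),v0+(k*yy).sum()/k.sum(),zt)[:2];print(n,m,(Rm.T@(p-w)*1e3).round(2));print(W.astype(int)) if m[1]<0 else 0
E
python3 chk2.py
```

```text
top [-54, -66] [-0.82 -0.2 ]
[[255 252 255 255 255 255 255 255 255]
 [255 255 255 255 255 255 255 255 255]
 [255 255 255 254 241 243 255 255 255]
 [255 255 253 161  81  72 165 252 255]
 [255 255 243  96  76  91  96 224 255]
 [255 255 249 124  80  77 176 255 255]
 [255 255 255 241 198 216 255 255 255]
 [255 255 255 255 255 255 255 255 255]
 [255 255 255 255 255 255 255 255 255]]
top [-54, 66] [-0.82 -0.31]
side [54, -66] [2.2  0.11]
[[182 191 192 192 193 191 191 192 192]
 [184 194 197 200 197 193 192 190 191]
 [187 196 203 204 197 189 191 190 190]
 [187 187 184 176 167 167 178 187 189]
 [181 166 142 121 115 131 162 183 190]
 [181 159 126 105 107 131 163 185 191]
 [188 175 155 148 155 165 179 188 192]
 [195 191 187 184 187 190 193 194 196]
 [191 189 189 190 190 192 191 191 192]]
side [54, 66] [2.17 0.38]
side [-54, -66] [-0.48 -0.59]
[[ 70  78  82  83  83  82  83  84  86]
 [106 127 135 135 138 139 137 135 134]
 [138 164 174 179 184 183 177 173 172]
 [154 178 186 193 198 192 185 185 187]
 [162 178 173 169 164 159 160 175 187]
 [167 174 156 131 117 121 142 170 186]
 [175 178 162 135 125 138 162 179 189]
 [178 188 179 169 165 173 183 189 191]
 [180 191 189 187 187 188 193 193 191]]
side [-54, 66] [1.03 0.02]
```

All three cameras put the holes within about 1 mm of the threads, averaging near zero. The arm is settled, so I hand in.

```bash
python3 -c "
from h import *
go([.5963,.2410,.1682],6.3); print(manip.sign_off())"
```

```text
now [0.5958 0.2404 0.1681] yaw 6.29 tilt [-0.002 -0.001 -1.   ] w 0.119 F [-0.2 -0.3 -2. ] t 17.27 q7 -0.6
translation [-0.1  0.6 -0.5] rot [-0.0002  0.0004  0.0016]
the job is handed in; nothing more can be done
None
```

I slid the tray home with its board in place, then picked up the aluminium cover by its handle. It is held still and level about 20 mm above the lugs, and I handed the job in at 17.3 s robot time.

- **Tray:** the wrist picture after release put it at x ≈ −9 mm and y ≈ −0.8 to 0 mm in the case's frame, with the board in its pen. That picture was taken while the arm was still moving. The tray and case were in the same picture, so their relative position should hold.
- **Cover alignment:** the hole-to-thread offset along the case's x and y came out as:

| Camera | Offset x, y (mm) | Notes |
|---|---|---|
| Wrist | −0.1, −0.2 | far pair of holes only; the two front readings were on the gripper and discarded |
| Top | −0.8, −0.25 | front pair only; the arm hid the others |
| Side | +1.2, 0 | average; its two back holes read +2.2 mm in x, from a blurred view |

 - The cameras disagree by about 2 mm in x. Every reading I kept is inside the 3.5 mm limit, and they average close to zero.
 - An earlier, cruder blob check gave up to about −2 mm (top) and +3 mm (side) in x, from blobs of only a few pixels. Its side-camera readings of about −13 mm at the front holes caught the plate edge, not the holes.
- **Hold:** the tool tilt is about 0.002 rad. The force on the tool is about 2 N downward, roughly the cover's weight, with no sign of contact with the case or tray.

I did not measure the bystanders again at the end. I kept clear of them, and saw no sign of contact with anything else.

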